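# Test the ejector, then offer a bronze valve body to its nest

## Robot

A 6-joint arm with a two-finger parallel gripper is mounted at the origin on the work surface. World frame = base frame: x ahead of the robot, y to its left, z up, the work surface at z = 0. Lengths are in m, angles in rad, forces in N, time in s.
With the tool pointing down it reaches from about 0.35 to 0.85 m from the base axis. Payload 8.1 kg.
Tool frame: the origin (TCP) lies at the very end of the fingers, on their centre line; the grasp point (between the pads) lies 19 mm behind it; x points along the fingers, y is the direction in which the jaws open and shut, and the axes are right-handed (so a half turn about x gives the same grasp; the last joint's range is limited). The gripper opens to 93 mm and grips with 3 to 60 N. Pads are 15 mm wide; open, the fingers measure 128 mm over their backs; the gripper's body (75 mm by 188 mm) begins 65 mm behind the grasp point.
Start: joints at [-1.34, 0.13, 1.488, -0, 1.523, -0.085], TCP at [0.186, -0.57, 0.219] pointing down, gripper open.
Joint ranges: [-2.96, 2.96], [-0.89, 2.26], [0.02, 2.5], [-1.34, 4.48], [0, 2.73], [-2.66, 2.66]. Speed limits (rad/s): [2.39, 2.39, 2.79, 3.14, 3.14, 3.14].

## Interface

Orientations are given as a rotation vector (axis times angle).
In Python, from plant import * gives the robot as it stands. The module is installed in compiled form; this text tells all that it offers.
- The arm moves only by the tool apply_moves, never from a script. Its argument "series" is a list of rows, each an object with "jaw": the gripper's target within -1 to 1 (shut at 1, half-way at 0, fully open at -1); "linear": the shift along the tool's x, y, z normalised to -1 to 1, where 1 is 0.6 m, a list of three; "roll": the turn about the tool's x normalised to -1 to 1, where 1 is 30 degrees. A call has 1 to 20 rows; each row is the pose to reach, as a shift and turn from the pose measured when the call began, along the tool's axes at that moment; what a row does not reach only later rows make up. A row lasts 1/8 s, in which the tool goes at most 62.5 mm and 10.7 degrees, less where a joint would pass 70% of its speed; a pose out of reach is approached as far as the arm can. A call with a number of a shift or a turn outside -1 to 1 is refused whole. A call with a gripper value outside its range is refused whole. The fingers move at their own pace and stop on an object; "force" is the grip in N (left out, the last holds). Time passes only in rows, so rows that repeat a pose let the fingers close. It gives the time, the measured TCP pose, the force and the opening at its end, in the units of the state.
- read_state(): the state, without advancing time (a new reading comes with each control period).
- read_camera(name): name is "scene" or "side" or "wrist"; returns a dict with "pixels" (480x640x3 uint8, blue, green, red), "intrinsics" (3x3 intrinsics, pixels), "rvec" (rotation vector, rad) and "tvec" (3), from world to camera coordinates, as OpenCV has them; the wrist camera has in their place "tool_from_camera" (4x4, takes a point from camera to tool coordinates, whose origin is the TCP and whose axes are the tool frame's). Camera axes: x right, y down, z forward; pixel columns grow to the right and rows downward; lengths in m; the calibration is good to about 2 mm. The wrist camera is an equidistant fisheye: a pixel r from the principal point sees the ray r / f radians off the axis. A picture is of the moment at which its call begins: read the wrist's pose just before it. There is no depth.
- close_job(): hands the job in, once; it reports no verdict.
The state is a dict: "t": time; "q": joint angles; "dq": joint speeds; "joint_torque": joint torques, N m; "tool_pos": TCP position; "orientation": TCP orientation; "force": force on the tool from outside, world axes, zero at the start; "wrist_torque": the same for the moment, N m; "opening": finger opening in m.
Only numpy, scipy, OpenCV 4.12 (cv2) and the standard library are available. Lean on these libraries where they do the work, as an engineer would, in place of code of your own. Each camera call takes 0.05 s, during which the arm holds its last target. There are 200 camera calls.

## Task

Prove that the ejector of the blue holding fixture runs free: pull its sprung red-handled lever all the way towards the robot, then ease it slowly back home without letting it fly. Then pick the bronze valve body off its plywood pad, carry it over the top of the spark guard without touching the guard, and finish still holding it upright and still about 12 mm above the rim of the fixture's nest, centred and lined up with the recess so that it would drop straight in (either way round), never touching the fixture with it. Leave the tub, elbow, bushing and brush alone.

Things in the scene. Friction and masses are not known exactly. Their poses are not given: they have to be found in the camera images.
- fixture: Fixed blue steel base 200 x 120 x 30 mm with a steel rectangular nest and a lever on it. Origin on the table directly under the nest's centre; base spans x -70 to +130 mm, y +-60 mm. Its x axis runs from the nest towards the lever (roughly away from the robot, yaw up to 0.3 rad); it may stand left or right of the guard.
- nest (a point): Centre of the nest's recess at the height of its rim top, 42 mm above the table. Recess 72 mm along the fixture's x, 52 mm along y, 12 mm deep, walls 12 mm thick. Axes as the fixture's. A flat brass ejector pin (18 mm diameter) in the floor rises up to 16 mm while the lever is pulled and sinks again with it.
- lever_pivot (a point): Pivot of the lever, between two dark cheeks 40 mm apart over their outsides, 85 mm along the fixture's x from the nest's centre, 55 mm above the table. The hinge axis is the fixture's y.
- lever_grip (a point): Centre of the red cylindrical grip (26 mm diameter, 44 mm long along the fixture's y, flat ends; solid with the lever, so it turns in the fingers as the lever swings) across the lever's end, 130 mm from the pivot on a 12 mm round stem. At rest the lever leans 0.6 rad from vertical towards the fixture's +x, away from the robot; the grip is then 162 mm above the table.
- lever (a joint): Lever angle: 0 at rest (home), grows as the grip is pulled towards the fixture's -x (towards the robot), stop at 0.9 rad, where the lever leans 0.3 rad towards the robot. A spring returns it: about 2 N at the grip at home, 7 N at full stroke; let go far from home it flies back at over 3 rad/s.
- pad: Fixed plywood pad 150 x 150 x 12 mm that the valve stands on at the start, on the other side of the guard from the fixture; origin at the centre of its underside.
- valve: Loose bronze in-line valve body, about 0.5 kg. Origin: centre of the underside of its foot (60 mm along x, 40 along y, 8 thick). A pipe (24 mm diameter, copper end collars 32 mm, 92 mm overall) runs along its x, axis 26 mm above the underside. A square neck 26 x 26 mm rises from its middle to 75 mm above the underside. Same either way round.
- valve_grip (a point): Point on the valve's vertical axis in its square neck, 58 mm above the underside: a good height to grip, with the fingers closing along the valve's y so that they pass beside the pipe.
- guard: Fixed grey sheet spark guard with a yellow top edge, between pad and fixture; 324 mm along its x (roughly the world's x), 10 mm thick at the edge (feet 50 mm), 120 mm high. Origin at the centre of its underside.
- tub: White open plastic tub, 84 mm diameter, 85 mm high, origin at the centre of its underside. Bystander beyond the work.
- elbow: Copper pipe elbow standing on a 44 mm brass flange, 65 mm high, arm 35 mm long along its x; origin under the flange. Bystander.
- bushing: Brass bushing ring, 50 mm diameter, 30 mm high, origin at the centre of its underside. Bystander.
- brush: Hand brush lying on the table to the robot's far left, handle to its -x; origin under its middle. Bystander.

How it is judged:
By the outcome, as a careful person would: the job done as asked, in the order asked, and still so for the second after the job is handed in, while the arm keeps its last pose, push and grip.
It also fails if it takes over 72 s, if anything falls off the work surface, if the arm or the gripper's body presses on something with over 40 N, if the wrist force passes 120 N, or if a joint passes its speed limit or range.

## Working session

There is one attempt and no reset: what is moved stays moved. The work goes in short steps, Python scripts to look and compute and a tool call to move; the robot and the scene stay as the last step left them, time stands still between calls to the robot, and variables do not carry over. Pictures are saved under pics/ and viewed, about 8 in all and at most 12, crops included, and the job is handed in when it is done.

Besides the shell and the picture viewer there is one more tool, called as a command line: name --argument value ..., lists and objects as JSON in quotes. apply_moves: Moves the arm, as the interface text tells. Its arguments: {"type":"object","properties":{"series":{"type":"array"},"force":{"type":"number"}},"required":["series"]}

```bash
mkdir -p pics && cat > h.py <<'E'
from plant import *
import numpy as np, cv2
from scipy.spatial.transform import Rotation as R
def cam(n):
    c=read_camera(n); return c
def ray(c,u,v):
    K=np.array(c['intrinsics']);Rm=cv2.Rodrigues(np.array(c['rvec'],float))[0];t=np.array(c['tvec'],float).ravel()
    d=Rm.T@np.linalg.inv(K)@np.array([u,v,1.]); return -Rm.T@t,d/np.linalg.norm(d)
def onz(c,u,v,z):
    o,d=ray(c,u,v); return o+d*(z-o[2])/d[2]
def two(c1,p1,c2,p2):
    o1,d1=ray(c1,*p1);o2,d2=ray(c2,*p2)
    s=np.linalg.lstsq(np.c_[d1,-d2],o2-o1,rcond=None)[0]
    a=o1+s[0]*d1;b=o2+s[1]*d2; return (a+b)/2,np.linalg.norm(a-b)
def proj(c,P):
    return cv2.projectPoints(np.atleast_2d(np.array(P,float)),np.array(c['rvec'],float),np.array(c['tvec'],float),np.array(c['intrinsics'],float),None)[0].reshape(-1,2)
E
python3 - <<'E'
from h import *
import pickle
np.set_printoptions(precision=4,suppress=True)
s=read_state();print({k:np.round(v,4) for k,v in s.items()})
print(R.from_rotvec(s['orientation']).as_matrix())
for n in ['scene','side']:
    c=cam(n);pickle.dump(c,open(n+'.pkl','wb'));cv2.imwrite(f'pics/{n}.png',c['pixels']);print(n,c['intrinsics'],ray(c,320,240))
c=cam('wrist');print(c['tool_from_camera'],c['intrinsics'])
E
```

```text
{'t': np.float64(0.0), 'q': array([-1.3404,  0.1312,  1.4892,  0.    ,  1.523 , -0.0854]), 'dq': array([ 0.0006, -0.0012, -0.0014,  0.0008,  0.0002, -0.0007]), 'joint_torque': array([ -0.0019, -55.9839, -49.1763,   0.0766,   0.0356,  -0.0002]), 'tool_pos': array([ 0.1862, -0.5698,  0.2176]), 'orientation': array([ 2.0515,  0.3285, -2.0518]), 'force': array([-0.658 , -0.7722,  0.0433]), 'wrist_torque': array([ 0.0237,  0.0037, -0.0008]), 'opening': np.float64(0.0929)}
[[-0.0004  0.3106 -0.9506]
 [ 0.0017 -0.9506 -0.3106]
 [-1.     -0.0018 -0.0002]]
scene [[448.2193   0.     314.8492]
 [  0.     448.2193 242.557 ]
 [  0.       0.       1.    ]] (array([1.2659, 0.2768, 0.6482]), array([-0.7707, -0.2129, -0.6006]))
side [[443.6598   0.     318.6849]
 [  0.     443.6598 230.1125]
 [  0.       0.       1.    ]] (array([ 0.4599, -0.5816,  0.9304]), array([ 0.1038,  0.6116, -0.7843]))
[[ 0.0003 -0.2383  0.9712 -0.1674]
 [ 1.     -0.0011 -0.0006 -0.0002]
 [ 0.0012  0.9712  0.2383 -0.066 ]
 [ 0.      0.      0.      1.    ]] [[371.6483   0.     316.6152]
 [  0.     371.6483 234.1449]
 [  0.       0.       1.    ]]
```

View pics/scene.png

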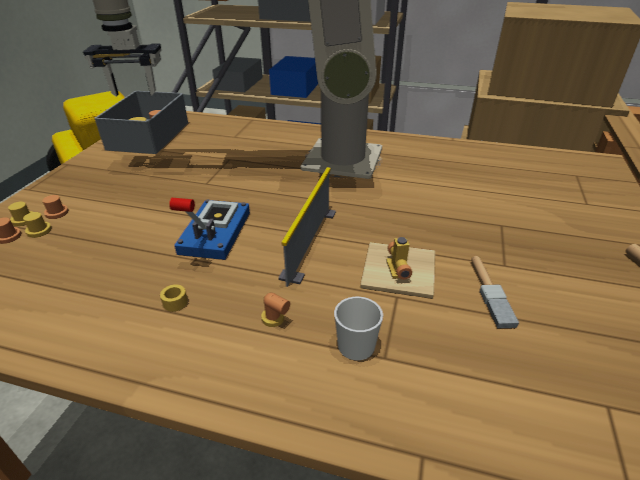

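View pics/side.png

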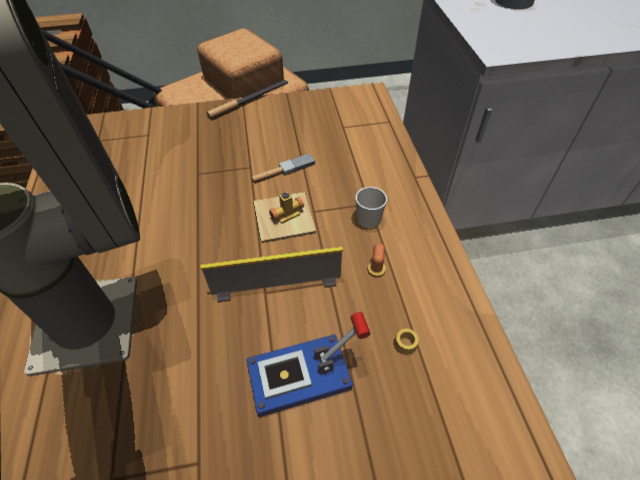

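The scene view shows the fixture at (213,228), the red grip at (182,204), the guard's yellow edge from (328,172) to (287,240), and the valve at (400,260). In the side view the fixture is at (300,375), the grip at (360,324), the guard's top edge from (203,266) to (342,251), and the valve at (286,205). I'll measure with masks next.

```bash
cat > m.py <<'E'
from h import *
import pickle
np.set_printoptions(precision=4,suppress=True)
C={n:pickle.load(open(n+'.pkl','rb')) for n in ['scene','side']}
def mask(c,lo,hi,roi):
    h=cv2.cvtColor(c['pixels'],cv2.COLOR_BGR2HSV);m=cv2.inRange(h,np.array(lo),np.array(hi))
    x0,y0,x1,y1=roi;z=np.zeros_like(m);z[y0:y1,x0:x1]=m[y0:y1,x0:x1];return z
def big(m):
    cs,_=cv2.findContours(m,cv2.RETR_EXTERNAL,cv2.CHAIN_APPROX_NONE);return max(cs,key=cv2.contourArea)
sd,sc=C['side'],C['scene']
# red grip
def cen(ct):
    M=cv2.moments(ct);return M['m10']/M['m00'],M['m01']/M['m00']
ra=big(mask(sd,(0,180,60),(8,255,255),(330,290,400,350)));rb=big(mask(sc,(0,180,60),(8,255,255),(150,180,215,225)))
print('red px',cen(ra),cen(rb),'grip',two(sd,cen(ra),sc,cen(rb)))
# blue base and nest by pixels cast to plane
for n,c,roi in [('side',sd,(220,310,380,440)),('scene',sc,(150,180,270,270))]:
    b=mask(c,(105,130,30),(125,255,255),roi);ct=big(b)
    hull=cv2.convexHull(ct).reshape(-1,2)
    P=np.array([onz(c,u,v,.03)[:2] for u,v in hull])*1000
    r=cv2.minAreaRect(P.astype(np.float32));print(n,'base rect (mm)',r); 
    w=mask(c,(0,0,130),(180,60,255),roi);ct=big(w);hull=cv2.convexHull(ct).reshape(-1,2)
    P=np.array([onz(c,u,v,.042)[:2] for u,v in hull])*1000
    print(n,'nest rect',cv2.minAreaRect(P.astype(np.float32)), 'expect 96x76')
# guard yellow
for n,c,roi in [('side',sd,(190,235,360,280)),('scene',sc,(275,160,340,255))]:
    y=mask(c,(24,150,80),(34,255,255),roi);ct=big(y).reshape(-1,2)
    P=np.array([onz(c,u,v,.12)[:2] for u,v in ct])*1000
    print(n,'guard',cv2.minAreaRect(P.astype(np.float32)))
# pad / neck
hs=cv2.cvtColor(sd['pixels'],cv2.COLOR_BGR2HSV);hc=cv2.cvtColor(sc['pixels'],cv2.COLOR_BGR2HSV)
print(hs[228,290],hs[204,286],hs[194,286],hs[210,275],hc[280,400],hc[240,402],hc[255,401],hc[270,404],hs[372,283],hs[390,265])
a=cv2.resize(sd['pixels'][170:250,240:330],None,fx=4.4,fy=4.4,interpolation=cv2.INTER_CUBIC)
b=cv2.resize(sc['pixels'][225:305,355:445],None,fx=4.4,fy=4.4,interpolation=cv2.INTER_CUBIC)
cv2.imwrite('pics/valve.png',np.hstack([a,b]))
E
python3 m.py
```

```text
red px (359.6137339055794, 323.1745350500715) (181.1980582524272, 203.96893203883496) grip (array([ 0.6003, -0.1976,  0.1645]), np.float64(0.001229093674473927))
side base rect (mm) ((472.2630310058594, -215.07455444335938), (197.03176879882812, 117.66311645507812), 6.113587379455566)
side nest rect ((442.6220397949219, -216.58554077148438), (95.77896881103516, 76.1029052734375), 6.042599678039551) expect 96x76
scene base rect (mm) ((488.0609436035156, -201.68426513671875), (226.3328399658203, 129.84713745117188), 5.982480049133301)
scene nest rect ((439.6695251464844, -215.48434448242188), (98.11268615722656, 77.0040512084961), 6.2262372970581055) expect 96x76
side guard ((452.9169921875, 22.960819244384766), (10.2376127243042, 319.5682373046875), 88.68938446044922)
scene guard ((454.0853271484375, 26.45619010925293), (12.025110244750977, 329.08837890625), 88.86933898925781)
[ 20  83 211] [ 18 150  73] [158  12  82] [ 14 149 204] [19 98 83] [135  11  95] [ 21 173  96] [ 10 150  85] [ 23 139 204] [ 86   9 208]
```

View pics/valve.png

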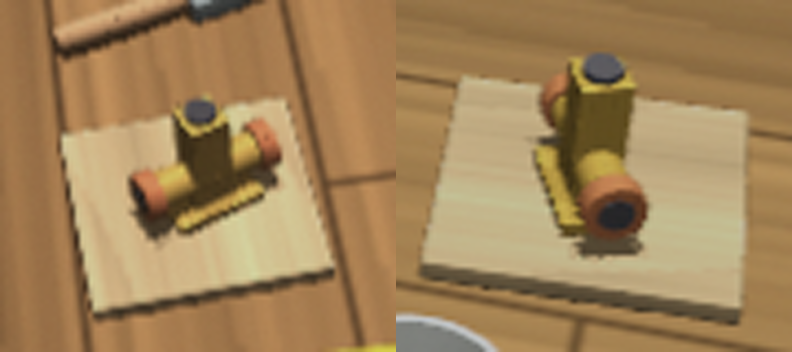

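The crop shows the neck cap at about (200,111) in the left (side) half and (604,69) in the right (scene) half. The left collars are at (148,192) and (264,141). Base and nest sizes match the given ones and the yaw is about 6.1°. Next I'll fix the valve pose and the lever arc targets.

```bash
cat >> h.py <<'E'
np.set_printoptions(precision=4,suppress=True)
def goal(P,yaw_y):
    "shift in linear units (tool axes now) to TCP P, and roll units so tool y points at yaw_y (rad, mod pi)"
    s=read_state();M=R.from_rotvec(s['orientation']).as_matrix()
    lin=M.T@(np.array(P)-s['tool_pos'])/.6
    a=np.arctan2(M[1,1],M[0,1]);d=(yaw_y-a+np.pi/2)%np.pi-np.pi/2
    return lin,-np.degrees(d)/30
E
python3 - <<'E'
from h import *
import pickle
sd,sc=[pickle.load(open(n+'.pkl','rb')) for n in('side','scene')]
f=lambda x,y:(x/4.4+240-.5+.1,y/4.4+170-.4); g=lambda x,y:((x-396)/4.4+355-.4,y/4.4+225-.4)
print('cap',two(sd,f(200,111),sc,g(604,69)))
print('cap planes .087',onz(sd,*f(200,111),.087),onz(sc,*g(604,69),.087))
e1,e2=onz(sd,*f(148,192),.038),onz(sd,*f(264,141),.038);print(e1,e2,(e1+e2)/2,np.degrees(np.arctan2(*(e2-e1)[1::-1])),np.linalg.norm(e2-e1))
th=np.radians(6.08);n=np.array([.4413,-.2158]);ex=np.array([np.cos(th),np.sin(th)])
for a in (0,.9):
    x=.085+.13*np.sin(.6-a);z=.055+.13*np.cos(.6-a);print(a,n+ex*x,z)
P=np.r_[n+ex*.1584,.1623-.019]
print('above',goal(P+[0,0,.1],th+np.pi/2),'at',goal(P,th+np.pi/2))
E
```

```text
cap (array([0.5069, 0.2419, 0.0893]), np.float64(0.0019467271366241815))
cap planes .087 [0.5075 0.2429 0.087 ] [0.5025 0.2423 0.087 ]
[0.4701 0.2281 0.038 ] [0.5464 0.2575 0.038 ] [0.5083 0.2428 0.038 ] 21.066287460786576 0.08181855294304373
0 [ 0.5988 -0.199 ] 0.1622936299382582
0.9 [ 0.4876 -0.2109] 0.17919374358632878
above (array([-0.0418, -0.374 , -0.8455]), np.float64(0.40048237453520663)) at (array([ 0.1249, -0.3738, -0.8455]), np.float64(0.40048237453520663))
```

apply_moves --series '[{"jaw": -1, "linear": [-0.04, -0.03, -0.07], "roll": 0.03}, {"jaw": -1, "linear": [-0.042, -0.07, -0.16], "roll": 0.08}, {"jaw": -1, "linear": [-0.042, -0.11, -0.25], "roll": 0.12}, {"jaw": -1, "linear": [-0.042, -0.15, -0.34], "roll": 0.16}, {"jaw": -1, "linear": [-0.042, -0.19, -0.43], "roll": 0.2}, {"jaw": -1, "linear": [-0.042, -0.23, -0.52], "roll": 0.25}, {"jaw": -1, "linear": [-0.042, -0.27, -0.61], "roll": 0.3}, {"jaw": -1, "linear": [-0.042, -0.31, -0.7], "roll": 0.35}, {"jaw": -1, "linear": [-0.042, -0.345, -0.78], "roll": 0.4}, {"jaw": -1, "linear": [-0.042, -0.365, -0.825], "roll": 0.4}, {"jaw": -1, "linear": [-0.042, -0.374, -0.8455], "roll": 0.4}, {"jaw": -1, "linear": [-0.042, -0.374, -0.8455], "roll": 0.4}, {"jaw": -1, "linear": [-0.042, -0.374, -0.8455], "roll": 0.4}]'

```text
t: 1.78
tool_pos: [0.598, -0.2001, 0.2434]
orientation: [2.167, 0.115, -2.169]
force: [-0.0, 0.9, -0.6]
opening: 0.0925
```

```bash
cat >> h.py <<'E'
def wpts(c,s,uv,z):
    "wrist fisheye pixels -> world points on plane z"
    K=np.array(c['intrinsics']);T=np.array(c['tool_from_camera']);M=R.from_rotvec(s['orientation']).as_matrix()
    uv=np.atleast_2d(np.array(uv,float));d=(uv-[K[0,2],K[1,2]])/K[0,0];r=np.linalg.norm(d,axis=1)
    ray=np.c_[d*(np.sinc(r/np.pi)**1)[:,None],np.cos(r)]
    D=ray@(M@T[:3,:3]).T;o=M@T[:3,3]+s['tool_pos']
    return o+D*((z-o[2])/D[:,2])[:,None]
E
cat > w.py <<'E'
import sys
from h import *
import pickle
s=read_state();c=cam('wrist');pickle.dump((s,c),open('wrist.pkl','wb'));cv2.imwrite('pics/%s.png'%sys.argv[1],c['pixels'])
print(s['t'],s['tool_pos'],s['orientation'],s['force'],s['q'])
E
python3 w.py w1
```

```text
1.775 [ 0.598  -0.2001  0.2434] [ 2.1671  0.1154 -2.1687] [-0.0027  0.9364 -0.5735] [-0.4047  0.2053  1.3602  0.0007  1.5773  1.0609]
```

View pics/w1.png

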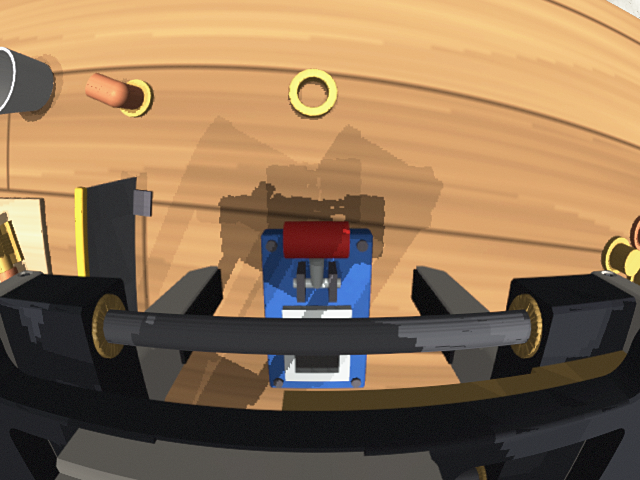

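The wrist view shows the red grip at about (317,240), between the open fingers and square to the jaws. The base and nest sit below it at (318,330).

```bash
python3 - <<'E'
from h import *
import pickle
s,c=pickle.load(open('wrist.pkl','rb'))
h=cv2.cvtColor(c['pixels'],cv2.COLOR_BGR2HSV);m=cv2.inRange(h,(0,180,50),(8,255,255));m[:200]=0;m[280:]=0;m[:,:260]=0;m[:,380:]=0
ct=max(cv2.findContours(m,0,1)[0],key=cv2.contourArea);r=cv2.minAreaRect(ct);print(r)
P=wpts(c,s,[r[0]],.1623)[0];print('grip',P)
b=wpts(c,s,cv2.boxPoints(r),.1623);print('sizes',np.linalg.norm(b[0]-b[1]),np.linalg.norm(b[1]-b[2]))
th=np.radians(6.08);e=P-s['tool_pos'];ex=np.array([np.cos(th),np.sin(th)]);ey=[-ex[1],ex[0]]
print('offset from TCP along fixture x,y',e[:2]@ex,e[:2]@ey)
E
```

```text
((316.0, 239.0), (36.0, 64.0), 90.0)
grip [ 0.5993 -0.1991  0.1623]
sizes 0.04380352478855738 0.025779272331956874
offset from TCP along fixture x,y 0.0014316380169668442 0.0009353511568974863
```

apply_moves --series '[{"jaw": -1, "linear": [0.03, -0.001, -0.002], "roll": 0}, {"jaw": -1, "linear": [0.07, -0.0015, -0.002], "roll": 0}, {"jaw": -1, "linear": [0.11, -0.0015, -0.002], "roll": 0}, {"jaw": -1, "linear": [0.145, -0.0015, -0.002], "roll": 0}, {"jaw": -1, "linear": [0.162, -0.0015, -0.002], "roll": 0}, {"jaw": -1, "linear": [0.167, -0.0015, -0.002], "roll": 0}, {"jaw": -1, "linear": [0.167, -0.0015, -0.002], "roll": 0}, {"jaw": 1, "linear": [0.167, -0.0015, -0.002], "roll": 0}, {"jaw": 1, "linear": [0.167, -0.0015, -0.002], "roll": 0}, {"jaw": 1, "linear": [0.167, -0.0015, -0.002], "roll": 0}, {"jaw": 1, "linear": [0.167, -0.0015, -0.002], "roll": 0}, {"jaw": 1, "linear": [0.167, -0.0015, -0.002], "roll": 0}, {"jaw": 1, "linear": [0.167, -0.0015, -0.002], "roll": 0}, {"jaw": 1, "linear": [0.167, -0.0015, -0.002], "roll": 0}]' --force 30

```text
t: 3.58
tool_pos: [0.5991, -0.1995, 0.1433]
orientation: [2.168, 0.114, -2.168]
force: [0.6, -3.8, -0.4]
opening: 0.0438
```

```bash
python3 - <<'E'
from h import *
s=read_state();print(s['t'],s['tool_pos'],s['orientation'],s['force'],s['opening'])
M=R.from_rotvec(s['orientation']).as_matrix();th=np.radians(6.08);ex=np.array([np.cos(th),np.sin(th),0])
for n in range(1,15):
    a=.92*(1-np.cos(np.pi*n/14))/2
    d=.13*((np.sin(.6-a)-np.sin(.6))*ex+(np.cos(.6-a)-np.cos(.6))*np.array([0,0,1]))
    print(round(a,3),M.T@d/.6)
E
```

```text
3.575 [ 0.5991 -0.1995  0.1433] [ 2.1675  0.1142 -2.1684] [ 0.6046 -3.7769 -0.4475] 0.0437662300219342
0.012 [-0.0014  0.      0.0021]
0.046 [-0.0054  0.      0.0083]
0.1 [-0.0114  0.      0.0185]
0.173 [-0.0184  0.      0.0327]
0.26 [-0.0255  0.0001  0.0502]
0.358 [-0.0315  0.0001  0.0704]
0.46 [-0.0357  0.0001  0.0921]
0.562 [-0.0376  0.0001  0.1142]
0.66 [-0.0374  0.0002  0.1353]
0.747 [-0.0355  0.0002  0.154 ]
0.82 [-0.0326  0.0002  0.1696]
0.874 [-0.0297  0.0002  0.1811]
0.908 [-0.0275  0.0003  0.1881]
0.92 [-0.0268  0.0003  0.1905]
```

apply_moves --series '[{"jaw": 1, "linear": [-0.0014, 0, 0.002], "roll": 0}, {"jaw": 1, "linear": [-0.0054, 0, 0.0083], "roll": 0}, {"jaw": 1, "linear": [-0.0114, 0, 0.0185], "roll": 0}, {"jaw": 1, "linear": [-0.0184, 0, 0.0327], "roll": 0}, {"jaw": 1, "linear": [-0.0255, 0, 0.0502], "roll": 0}, {"jaw": 1, "linear": [-0.0315, 0, 0.0704], "roll": 0}, {"jaw": 1, "linear": [-0.0357, 0, 0.0921], "roll": 0}, {"jaw": 1, "linear": [-0.0376, 0, 0.1142], "roll": 0}, {"jaw": 1, "linear": [-0.0374, 0, 0.1353], "roll": 0}, {"jaw": 1, "linear": [-0.0355, 0, 0.154], "roll": 0}, {"jaw": 1, "linear": [-0.0326, 0, 0.1696], "roll": 0}, {"jaw": 1, "linear": [-0.0297, 0, 0.181], "roll": 0}, {"jaw": 1, "linear": [-0.0275, 0, 0.188], "roll": 0}, {"jaw": 1, "linear": [-0.0268, 0, 0.1905], "roll": 0}, {"jaw": 1, "linear": [-0.0268, 0, 0.1905], "roll": 0}, {"jaw": 1, "linear": [-0.0268, 0, 0.1905], "roll": 0}]'

```text
t: 5.58
tool_pos: [0.4876, -0.2116, 0.1618]
orientation: [2.173, 0.113, -2.161]
force: [7.4, 0.3, 3.6]
opening: 0.044
```

```bash
python3 - <<'E'
from h import *
import pickle
s=read_state();c=cam('side');d=cam('scene')
print(s['t'],s['tool_pos'],s['force'],s['opening'])
a=cv2.resize(c['pixels'][290:410,230:380],None,fx=2.66,fy=2.66);b=cv2.resize(d['pixels'][170:290,140:290],None,fx=2.66,fy=2.66)
cv2.imwrite('pics/pull.png',np.hstack([a,b]))
E
```

```text
5.575 [ 0.4876 -0.2116  0.1618] [7.4285 0.3367 3.6061] 0.04396707553952612
```

View pics/pull.png

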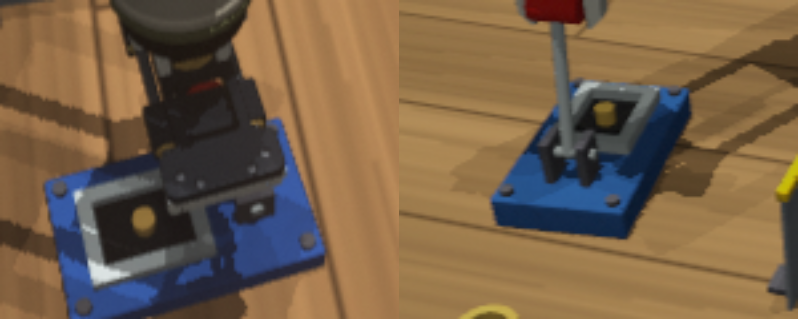

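The lever stands up towards the robot and the ejector pin is raised (right half, (605,112)). To be sure it is on the stop, I'll pull a little further and watch for the force to jump.

apply_moves --series '[{"jaw": 1, "linear": [0.002, 0, 0.006], "roll": 0}, {"jaw": 1, "linear": [0.004, 0, 0.012], "roll": 0}, {"jaw": 1, "linear": [0.004, 0, 0.012], "roll": 0}, {"jaw": 1, "linear": [0.004, 0, 0.012], "roll": 0}]'

```text
t: 6.18
tool_pos: [0.4821, -0.2122, 0.1604]
orientation: [2.177, 0.113, -2.156]
force: [9.0, -0.4, -4.5]
opening: 0.0441
```

```bash
python3 - <<'E'
from h import *
s=read_state();print(s['t'],s['tool_pos'],s['orientation'],s['force'],s['opening'])
M=R.from_rotvec(s['orientation']).as_matrix();th=np.radians(6.08);ex=np.array([np.cos(th),np.sin(th),0])
P0=np.array([.5991,-.1995,.1433])
for n in list(range(1,37)):
    a=.9-.92*(n/36 - np.sin(2*np.pi*n/36)/2/np.pi*.6)
    P=P0+.13*((np.sin(.6-a)-np.sin(.6))*ex+(np.cos(.6-a)-np.cos(.6))*np.array([0,0,1]))
    print(n,round(a,3),M.T@(P-s['tool_pos'])/.6, P)
E
```

```text
6.175 [ 0.4821 -0.2122  0.1604] [ 2.1768  0.1127 -2.1559] [ 9.0466 -0.4294 -4.5238] 0.04414668214955272
1 0.89 [-0.0003 -0.0004 -0.0118] [ 0.4892 -0.2112  0.1606]
2 0.879 [-0.0009 -0.0004 -0.0141] [ 0.4905 -0.2111  0.161 ]
3 0.867 [-0.0016 -0.0004 -0.0165] [ 0.492  -0.2109  0.1614]
4 0.854 [-0.0023 -0.0004 -0.0193] [ 0.4936 -0.2107  0.1618]
5 0.84 [-0.003  -0.0004 -0.0224] [ 0.4954 -0.2105  0.1623]
6 0.823 [-0.0038 -0.0004 -0.0259] [ 0.4976 -0.2103  0.1628]
7 0.804 [-0.0046 -0.0004 -0.03  ] [ 0.5    -0.2101  0.1633]
8 0.782 [-0.0055 -0.0004 -0.0346] [ 0.5027 -0.2098  0.1639]
9 0.758 [-0.0063 -0.0004 -0.0397] [ 0.5058 -0.2094  0.1644]
10 0.731 [-0.0071 -0.0004 -0.0455] [ 0.5092 -0.2091  0.1649]
11 0.701 [-0.0078 -0.0004 -0.0519] [ 0.513  -0.2087  0.1653]
12 0.669 [-0.0083 -0.0004 -0.0588] [ 0.5171 -0.2082  0.1657]
13 0.635 [-0.0086 -0.0004 -0.0662] [ 0.5216 -0.2078  0.1659]
14 0.599 [-0.0087 -0.0004 -0.0741] [ 0.5263 -0.2073  0.166 ]
15 0.561 [-0.0084 -0.0004 -0.0823] [ 0.5312 -0.2067  0.1659]
16 0.521 [-0.0079 -0.0004 -0.0909] [ 0.5363 -0.2062  0.1656]
17 0.481 [-0.0069 -0.0004 -0.09
[... 486 characters left out ...]
623] [ 0.579  -0.2016  0.1546]
26 0.149 [ 0.0139 -0.0005 -0.168 ] [ 0.5824 -0.2013  0.153 ]
27 0.122 [ 0.0165 -0.0005 -0.1732] [ 0.5856 -0.2009  0.1514]
28 0.098 [ 0.019  -0.0005 -0.1778] [ 0.5883 -0.2006  0.15  ]
29 0.076 [ 0.0214 -0.0005 -0.1819] [ 0.5908 -0.2004  0.1486]
30 0.057 [ 0.0235 -0.0005 -0.1854] [ 0.5929 -0.2002  0.1473]
31 0.04 [ 0.0254 -0.0005 -0.1885] [ 0.5947 -0.2     0.1462]
32 0.026 [ 0.0272 -0.0005 -0.1912] [ 0.5963 -0.1998  0.1452]
33 0.013 [ 0.0287 -0.0005 -0.1935] [ 0.5977 -0.1996  0.1442]
34 0.001 [ 0.0302 -0.0005 -0.1956] [ 0.599  -0.1995  0.1434]
35 -0.01 [ 0.0315 -0.0006 -0.1975] [ 0.6001 -0.1994  0.1426]
36 -0.02 [ 0.0328 -0.0006 -0.1993] [ 0.6012 -0.1993  0.1418]
```

```bash
cat > g.py <<'E'
from h import *
s=read_state();w=cam('wrist');d=cam('scene')
h=cv2.cvtColor(w['pixels'],cv2.COLOR_BGR2HSV);m=cv2.inRange(h,(0,160,40),(8,255,255));m[:200]=0
cts=[c for c in cv2.findContours(m,0,1)[0] if cv2.contourArea(c)>60]
for c in cts:
    x,y,ww,hh=cv2.boundingRect(c);print('wrist red',x,y,ww,hh,'top edge z.179',wpts(w,s,[(x+ww/2,y)],.179),wpts(w,s,[(x+ww/2,y+hh)],.179))
th=np.radians(6.08);n=np.array([.4413,-.2158,0]);ex=np.array([np.cos(th),np.sin(th),0])
for a in (0,.8,.85,.9,.95):
    r=lambda l:n+ex*(.085+l*np.sin(.6-a))+[0,0,.055+l*np.cos(.6-a)]
    print(a,proj(d,[r(.03),r(.06),r(.09),r(.115),r(.13)]).round(1).tolist())
# stem pixels: row-wise centre of grey-bright in scene
p=d['pixels']; 
for y in range(186,222,4):
    row=cv2.cvtColor(p[y:y+1],cv2.COLOR_BGR2HSV)[0,180:225];k=np.where((row[:,1]<70))[0]+180;print(y,k.min() if len(k) else 0,k.max() if len(k) else 0,k.mean() if len(k) else 0)
a=cv2.resize(d['pixels'][140:230,160:260],None,fx=4,fy=4);b=w['pixels'][190:400,180:440]
cv2.imwrite('pics/pull2.png',np.hstack([a,cv2.resize(b,(446,360))]));print(s['force'],s['tool_pos'])
E
python3 g.py
```

```text
wrist red 261 242 113 63 top edge z.179 [[ 0.5078 -0.2094  0.179 ]] [[ 0.4794 -0.2124  0.179 ]]
0 [[198.6, 222.1], [193.8, 217.1], [188.7, 211.8], [184.2, 207.2], [181.4, 204.3]]
0.8 [[202.0, 214.8], [200.8, 202.4], [199.6, 189.7], [198.6, 178.9], [198.0, 172.2]]
0.85 [[202.2, 214.6], [201.3, 202.0], [200.4, 189.1], [199.7, 178.1], [199.2, 171.5]]
0.9 [[202.5, 214.4], [201.9, 201.6], [201.2, 188.6], [200.7, 177.6], [200.4, 170.8]]
0.95 [[202.8, 214.2], [202.4, 201.3], [202.0, 188.2], [201.7, 177.1], [201.6, 170.4]]
186 198 202 200.0
190 198 203 200.5
194 199 203 201.0
198 199 203 201.0
202 199 224 212.08333333333334
206 200 224 212.0
210 200 224 209.1875
214 200 224 209.1875
218 197 224 210.0
[ 9.0466 -0.4294 -4.5238] [ 0.4821 -0.2122  0.1604]
```

View pics/pull2.png

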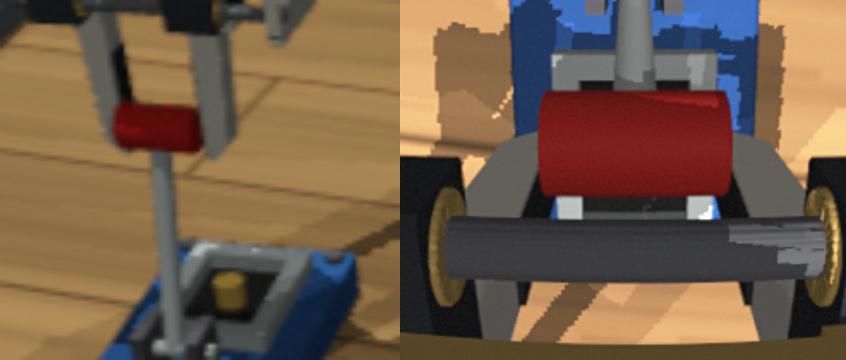

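The stem line in the scene view and the grip in the wrist view both put the lever near 0.85 rad. The grip has lagged about 11 mm in the fingers, so it is not on the stop yet. I'll grip harder and pull on.

apply_moves --series '[{"jaw": 1, "linear": [0, 0, 0], "roll": 0}, {"jaw": 1, "linear": [0, 0, 0], "roll": 0}, {"jaw": 1, "linear": [0.001, 0, 0.004], "roll": 0}, {"jaw": 1, "linear": [0.002, 0, 0.008], "roll": 0}, {"jaw": 1, "linear": [0.003, 0, 0.012], "roll": 0}, {"jaw": 1, "linear": [0.004, 0, 0.016], "roll": 0}, {"jaw": 1, "linear": [0.004, 0, 0.016], "roll": 0}, {"jaw": 1, "linear": [0.004, 0, 0.016], "roll": 0}]' --force 60

```text
t: 7.28
tool_pos: [0.4747, -0.213, 0.158]
orientation: [2.182, 0.112, -2.15]
force: [14.9, -3.1, -11.3]
opening: 0.0428
```

```bash
python3 g.py
```

```text
wrist red 260 241 114 63 top edge z.179 [[ 0.5013 -0.2099  0.179 ]] [[ 0.4734 -0.2128  0.179 ]]
0 [[198.6, 222.1], [193.8, 217.1], [188.7, 211.8], [184.2, 207.2], [181.4, 204.3]]
0.8 [[202.0, 214.8], [200.8, 202.4], [199.6, 189.7], [198.6, 178.9], [198.0, 172.2]]
0.85 [[202.2, 214.6], [201.3, 202.0], [200.4, 189.1], [199.7, 178.1], [199.2, 171.5]]
0.9 [[202.5, 214.4], [201.9, 201.6], [201.2, 188.6], [200.7, 177.6], [200.4, 170.8]]
0.95 [[202.8, 214.2], [202.4, 201.3], [202.0, 188.2], [201.7, 177.1], [201.6, 170.4]]
186 199 203 201.0
190 199 204 201.5
194 200 204 202.0
198 200 204 202.0
202 200 224 212.0
206 200 224 212.0
210 198 224 208.52941176470588
214 200 224 209.1875
218 197 224 210.22222222222223
[ 14.9025  -3.0537 -11.2724] [ 0.4747 -0.213   0.158 ]
```

apply_moves --series '[{"jaw": 1, "linear": [0.0, 0, 0.004], "roll": 0}, {"jaw": 1, "linear": [0.0, 0, 0.007], "roll": 0}, {"jaw": 1, "linear": [0, 0, 0.007], "roll": 0}, {"jaw": 1, "linear": [0, 0, 0.007], "roll": 0}]'

```text
t: 7.88
tool_pos: [0.474, -0.213, 0.1578]
orientation: [2.19, 0.112, -2.141]
force: [25.2, -3.2, -17.4]
opening: 0.0431
```

```bash
python3 g.py | grep -E "wrist|^186|^190|^194|^198|^\["; python3 - <<'E'
from h import *
s=read_state();M=R.from_rotvec(s['orientation']).as_matrix();print(s['t'],M)
E
```

```text
wrist red 260 241 114 63 top edge z.179 [[ 0.5004 -0.21    0.179 ]] [[ 0.4727 -0.2129  0.179 ]]
186 199 204 201.5
190 200 204 202.0
194 200 204 202.0
198 200 204 202.0
[ 25.2303  -3.1693 -17.4293] [ 0.474  -0.213   0.1578]
7.975 [[ 0.0227  0.1058 -0.9941]
 [-0.0015 -0.9944 -0.1058]
 [-0.9997  0.0039 -0.0224]]
```

The force jumped to 25 N while the tool gave only 0.7 mm, and the stem and pin are unchanged, so the lever is on its stop. The grip now sits about 13 mm ahead of the pad centre. I'll ease back in short stages at full grip and check for slip after each.

```bash
cat > ret.py <<'E'
import sys
from h import *
a0,a1,n=float(sys.argv[1]),float(sys.argv[2]),int(sys.argv[3])
s=read_state();M=R.from_rotvec(s['orientation']).as_matrix();th=np.radians(6.08);ex=np.array([np.cos(th),np.sin(th),0])
print(s['t'],s['tool_pos'],s['force'],s['opening'])
f=lambda a:.13*(np.sin(.6-a)*ex+np.cos(.6-a)*np.array([0,0,1]))
for a in np.linspace(a0,a1,n+1)[1:]: print(round(a,3),M.T@(f(a)-f(a0))/.6)
E
python3 ret.py .9 .65 8
```

```text
7.975 [ 0.4741 -0.213   0.1578] [ 25.2337  -3.4984 -19.314 ] 0.042900874047731956
0.869 [-0.0018  0.     -0.0065]
0.838 [-0.0033  0.     -0.0131]
0.806 [-0.0046  0.     -0.0198]
0.775 [-0.0058  0.     -0.0264]
0.744 [-0.0067  0.     -0.0331]
0.712 [-0.0074  0.     -0.0399]
0.681 [-0.0079  0.     -0.0466]
0.65 [-0.0082  0.     -0.0534]
```

apply_moves --series '[{"jaw": 1, "linear": [-0.001, 0, -0.003], "roll": 0}, {"jaw": 1, "linear": [-0.0018, 0, -0.0065], "roll": 0}, {"jaw": 1, "linear": [-0.0033, 0, -0.013], "roll": 0}, {"jaw": 1, "linear": [-0.0046, 0, -0.02], "roll": 0}, {"jaw": 1, "linear": [-0.0058, 0, -0.0265], "roll": 0}, {"jaw": 1, "linear": [-0.0067, 0, -0.033], "roll": 0}, {"jaw": 1, "linear": [-0.0074, 0, -0.04], "roll": 0}]' --force 60

```text
t: 8.85
tool_pos: [0.4984, -0.2105, 0.1641]
orientation: [2.191, 0.112, -2.139]
force: [0.7, 0.7, 9.5]
opening: 0.0433
```

```bash
python3 g.py | grep -E "wrist|^186|^190|^194|^198|^\["; python3 ret.py .71 .4 9
```

```text
wrist red 261 242 112 62 top edge z.179 [[ 0.5228 -0.2076  0.179 ]] [[ 0.4943 -0.2106  0.179 ]]
186 196 200 198.0
190 196 200 198.0
194 197 201 199.0
198 197 201 199.0
[0.7255 0.7352 9.4773] [ 0.4984 -0.2105  0.1641]
8.95 [ 0.4987 -0.2104  0.1642] [1.4251 0.6134 7.5585] 0.04349529532657787
0.676 [-0.0005  0.     -0.0074]
0.641 [-0.0008  0.     -0.0149]
0.607 [-0.0008  0.     -0.0224]
0.572 [-0.0005  0.     -0.0298]
0.538 [ 0.      0.     -0.0373]
0.503 [ 0.0008  0.     -0.0447]
0.469 [ 0.0018  0.     -0.0521]
0.434 [ 0.0031  0.     -0.0594]
0.4 [ 0.0046  0.     -0.0667]
```

The red grip keeps the same place in the fingers (rows 242–304), so it isn't slipping. Continuing.

apply_moves --series '[{"jaw": 1, "linear": [-0.0005, 0, -0.007], "roll": 0}, {"jaw": 1, "linear": [-0.0008, 0, -0.014], "roll": 0}, {"jaw": 1, "linear": [-0.001, 0, -0.021], "roll": 0}, {"jaw": 1, "linear": [-0.0008, 0, -0.028], "roll": 0}, {"jaw": 1, "linear": [-0.0005, 0, -0.035], "roll": 0}, {"jaw": 1, "linear": [0, 0, -0.042], "roll": 0}, {"jaw": 1, "linear": [0.001, 0, -0.049], "roll": 0}, {"jaw": 1, "linear": [0.002, 0, -0.056], "roll": 0}, {"jaw": 1, "linear": [0.003, 0, -0.063], "roll": 0}, {"jaw": 1, "linear": [0.0045, 0, -0.069], "roll": 0}]'

```text
t: 10.2
tool_pos: [0.5413, -0.2059, 0.1642]
orientation: [2.194, 0.112, -2.135]
force: [1.6, 1.8, 11.6]
opening: 0.0433
```

```bash
python3 g.py | grep -E "wrist|^\["; python3 ret.py .41 0.1 9
```

```text
wrist red 262 243 111 61 top edge z.179 [[ 0.5652 -0.2033  0.179 ]] [[ 0.5372 -0.2063  0.179 ]]
[ 1.6232  1.7831 11.5576] [ 0.5413 -0.2059  0.1642]
10.3 [ 0.5415 -0.2058  0.1641] [1.7202 1.817  9.0687] 0.043226943325264146
0.376 [ 0.0017 -0.     -0.0073]
0.341 [ 0.0037 -0.     -0.0145]
0.307 [ 0.0059 -0.     -0.0216]
0.272 [ 0.0084 -0.     -0.0286]
0.238 [ 0.0111 -0.     -0.0356]
0.203 [ 0.0141 -0.     -0.0424]
0.169 [ 0.0172 -0.     -0.0492]
0.134 [ 0.0207 -0.0001 -0.0558]
0.1 [ 0.0243 -0.0001 -0.0623]
```

apply_moves --series '[{"jaw": 1, "linear": [0.0015, 0, -0.0065], "roll": 0}, {"jaw": 1, "linear": [0.003, 0, -0.013], "roll": 0}, {"jaw": 1, "linear": [0.005, 0, -0.0195], "roll": 0}, {"jaw": 1, "linear": [0.0073, 0, -0.026], "roll": 0}, {"jaw": 1, "linear": [0.0099, 0, -0.0325], "roll": 0}, {"jaw": 1, "linear": [0.0125, 0, -0.039], "roll": 0}, {"jaw": 1, "linear": [0.0155, 0, -0.0455], "roll": 0}, {"jaw": 1, "linear": [0.0185, 0, -0.0518], "roll": 0}, {"jaw": 1, "linear": [0.0215, 0, -0.0573], "roll": 0}, {"jaw": 1, "linear": [0.0243, 0, -0.0623], "roll": 0}]'

```text
t: 11.55
tool_pos: [0.5803, -0.2017, 0.1515]
orientation: [2.196, 0.112, -2.133]
force: [2.0, 2.0, 6.9]
opening: 0.0432
```

```bash
python3 g.py | grep -E "wrist|^\["; python3 ret.py .1 -0.1 8
```

```text
wrist red 262 245 110 59 top edge z.179 [[ 0.6063 -0.1986  0.179 ]] [[ 0.5814 -0.2012  0.179 ]]
[2.0018 2.016  6.8574] [ 0.5803 -0.2017  0.1515]
11.65 [ 0.5804 -0.2017  0.1514] [2.4479 1.3425 7.4688] 0.043165130051300966
0.075 [ 0.0028 -0.     -0.0046]
0.05 [ 0.0057 -0.     -0.0092]
0.025 [ 0.0087 -0.     -0.0137]
0.0 [ 0.0119 -0.     -0.0181]
-0.025 [ 0.0151 -0.0001 -0.0225]
-0.05 [ 0.0184 -0.0001 -0.0267]
-0.075 [ 0.0219 -0.0001 -0.0309]
-0.1 [ 0.0255 -0.0001 -0.035 ]
```

apply_moves --series '[{"jaw": 1, "linear": [0.0015, 0, -0.0025], "roll": 0}, {"jaw": 1, "linear": [0.003, 0, -0.005], "roll": 0}, {"jaw": 1, "linear": [0.0045, 0, -0.0075], "roll": 0}, {"jaw": 1, "linear": [0.006, 0, -0.01], "roll": 0}, {"jaw": 1, "linear": [0.008, 0, -0.0125], "roll": 0}, {"jaw": 1, "linear": [0.01, 0, -0.015], "roll": 0}, {"jaw": 1, "linear": [0.012, 0, -0.018], "roll": 0}, {"jaw": 1, "linear": [0.0135, 0, -0.021], "roll": 0}, {"jaw": 1, "linear": [0.015, 0, -0.024], "roll": 0}, {"jaw": 1, "linear": [0.016, 0, -0.026], "roll": 0}, {"jaw": 1, "linear": [0.016, 0, -0.026], "roll": 0}]'

```text
t: 13.02
tool_pos: [0.5924, -0.2004, 0.1447]
orientation: [2.188, 0.112, -2.141]
force: [-31.2, 3.5, 33.8]
opening: 0.0435
```

```bash
python3 g.py | grep -E "wrist|^\["; python3 - <<'E'
from h import *
s=read_state();M=R.from_rotvec(s['orientation']).as_matrix();print(s['t'],s['tool_pos'],s['force'],M[:,0])
d=cam('side');h=cv2.cvtColor(d['pixels'],cv2.COLOR_BGR2HSV);m=cv2.inRange(h,(0,160,40),(8,255,255));m[:280]=0;m[360:]=0;m[:,:320]=0;m[:,420:]=0
print(cv2.boundingRect(m))
E
```

```text
wrist red 262 248 110 59 top edge z.179 [[ 0.6193 -0.1971  0.179 ]] [[ 0.5954 -0.1997  0.179 ]]
[-31.1741   3.4723  33.7737] [ 0.5924 -0.2004  0.1447]
13.125 [ 0.5924 -0.2004  0.1447] [-31.3395   3.3312  34.2128] [ 0.0219 -0.0023 -0.9998]
(356, 313, 7, 2)
```

The press against the home stop reads about 46 N in all, so the lever is home. I'll relax, open and rise.

apply_moves --series '[{"jaw": 1, "linear": [0, 0, 0.001], "roll": 0}, {"jaw": 1, "linear": [0, 0, 0.001], "roll": 0}, {"jaw": -1, "linear": [0, 0, 0.001], "roll": 0}, {"jaw": -1, "linear": [0, 0, 0.001], "roll": 0}, {"jaw": -1, "linear": [0, 0, 0.001], "roll": 0}, {"jaw": -1, "linear": [0, 0, 0.001], "roll": 0}, {"jaw": -1, "linear": [0, 0, 0.001], "roll": 0}, {"jaw": -1, "linear": [-0.02, 0, 0.001], "roll": 0}, {"jaw": -1, "linear": [-0.05, 0, 0.001], "roll": 0}, {"jaw": -1, "linear": [-0.1, 0, 0.001], "roll": 0}, {"jaw": -1, "linear": [-0.15, 0, 0.001], "roll": 0}, {"jaw": -1, "linear": [-0.18, 0, 0.001], "roll": 0}, {"jaw": -1, "linear": [-0.18, 0, 0.001], "roll": 0}]'

```text
t: 14.8
tool_pos: [0.5905, -0.2007, 0.2553]
orientation: [2.192, 0.11, -2.136]
force: [0.2, -0.6, -0.3]
opening: 0.093
```

```bash
python3 - <<'E'
from h import *
s=read_state();M=R.from_rotvec(s['orientation']).as_matrix();print(s['t'],s['tool_pos'],s['force'],M[:,0],s['q'])
w=cam('wrist')
h=cv2.cvtColor(w['pixels'],cv2.COLOR_BGR2HSV);m=cv2.inRange(h,(0,180,50),(8,255,255));m[:200]=0;m[290:]=0;m[:,:240]=0;m[:,400:]=0
r=cv2.minAreaRect(max(cv2.findContours(m,0,1)[0],key=cv2.contourArea));print('grip',r,wpts(w,s,[r[0]],.1623))
x=M[:,0]
yv=np.radians(21.07);P=np.array([.507,.2425,.051])
print('above',goal(P-x*.2,yv+np.pi/2)); 
E
```

```text
14.8 [ 0.5905 -0.2007  0.2553] [ 0.1962 -0.5858 -0.3477] [ 0.0259 -0.004  -0.9997] [-0.4139  0.1558  1.3943  0.0068  1.5663  1.05  ]
grip ((315.5, 228.0), (34.0, 63.0), 90.0) [[ 0.5993 -0.1992  0.1623]]
above (array([-0.0016, -0.7508,  0.0669]), np.float64(-0.49821601393997805))
```

The grip is back at exactly its rest position, (0.5993, −0.1992). Now to the valve.

apply_moves --series '[{"jaw": -1, "linear": [0, -0.03, 0.003], "roll": -0.03}, {"jaw": -1, "linear": [0, -0.1, 0.009], "roll": -0.08}, {"jaw": -1, "linear": [0, -0.19, 0.017], "roll": -0.15}, {"jaw": -1, "linear": [0, -0.28, 0.025], "roll": -0.2}, {"jaw": -1, "linear": [0, -0.37, 0.033], "roll": -0.25}, {"jaw": -1, "linear": [0, -0.46, 0.041], "roll": -0.3}, {"jaw": -1, "linear": [0, -0.55, 0.049], "roll": -0.35}, {"jaw": -1, "linear": [0, -0.63, 0.056], "roll": -0.42}, {"jaw": -1, "linear": [0, -0.7, 0.062], "roll": -0.5}, {"jaw": -1, "linear": [0, -0.74, 0.066], "roll": -0.5}, {"jaw": -1, "linear": [0, -0.75, 0.067], "roll": -0.5}, {"jaw": -1, "linear": [0, -0.75, 0.067], "roll": -0.5}, {"jaw": -1, "linear": [0, -0.75, 0.067], "roll": -0.5}]'

```text
t: 16.48
tool_pos: [0.5018, 0.2418, 0.2496]
orientation: [2.04, 0.368, -1.995]
force: [-0.2, 0.4, -0.2]
opening: 0.0929
```

```bash
python3 w.py w2
```

```text
16.475 [0.5018 0.2418 0.2496] [ 2.0398  0.3676 -1.9952] [-0.2452  0.4457 -0.2316] [ 0.3647 -0.0164  1.5846 -0.0112  1.5534  1.5677]
```

View pics/w2.png

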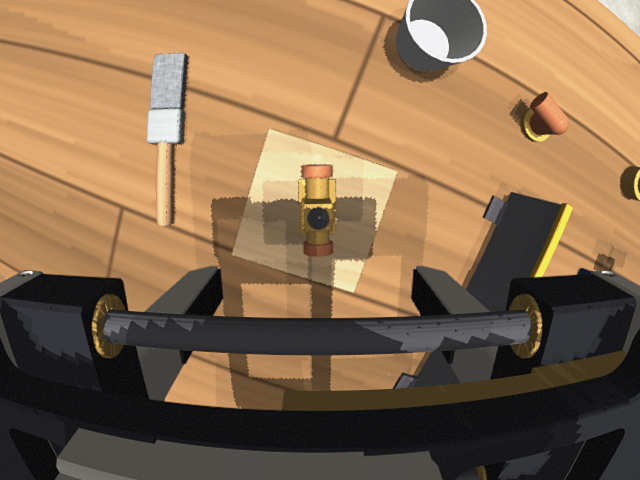

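The wrist view shows the valve lined up with the jaws: cap at (318,218), collars at (317,171) and (318,250).

```bash
python3 - <<'E'
from h import *
import pickle
s,c=pickle.load(open('wrist.pkl','rb'))
h=cv2.cvtColor(c['pixels'],cv2.COLOR_BGR2HSV)
roi=np.zeros(h.shape[:2],np.uint8);roi[160:265,295:342]=255
m=cv2.inRange(h,(3,110,60),(13,210,255))&roi
for ct in cv2.findContours(m,0,1)[0]:
    if cv2.contourArea(ct)>60: r=cv2.minAreaRect(ct);print('collar',r,wpts(c,s,[r[0]],.038+.012))
m=cv2.inRange(h,(0,0,0),(180,110,110))&roi;m[:205]=0;m[232:]=0
ct=max(cv2.findContours(m,0,1)[0],key=cv2.contourArea);r=cv2.minEnclosingCircle(ct);print('cap',r,wpts(c,s,[r[0]],.087))
M=R.from_rotvec(s['orientation']).as_matrix();print(M)
e=cv2.Canny(cv2.cvtColor(c['pixels'],6),40,120)&roi
print('yaw tool y',np.degrees(np.arctan2(M[1,1],M[0,1])))
crop=cv2.resize(c['pixels'][155:270,270:365],None,fx=5,fy=5,interpolation=cv2.INTER_CUBIC);cv2.imwrite('pics/w2c.png',crop)
E
```

```text
collar ((317.6854248046875, 248.31980895996094), (15.68071460723877, 29.170740127563477), 87.79740142822266) [[0.4704 0.2265 0.05  ]]
collar ((317.0, 171.0), (12.0, 30.0), 90.0) [[0.5437 0.2554 0.05  ]]
cap ((317.7894592285156, 218.15789794921875), 11.065266609191895) [[0.5057 0.2406 0.087 ]]
[[ 0.0227  0.3595 -0.9329]
 [-0.0034 -0.9331 -0.3596]
 [-0.9997  0.0113 -0.02  ]]
yaw tool y -68.93075328431345
```

View pics/w2c.png

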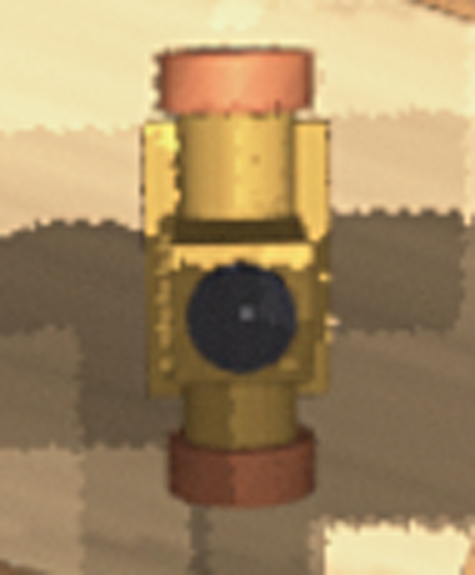

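```bash
python3 - <<'E'
from h import *
print(goal([.5063,.241,.051],np.radians(21.4+90)))
E
```

```text
(array([0.3315, 0.0001, 0.0006]), np.float64(-0.011682235903868412))
```

apply_moves --series '[{"jaw": -1, "linear": [0.04, 0, 0], "roll": -0.01}, {"jaw": -1, "linear": [0.1, 0, 0], "roll": -0.01}, {"jaw": -1, "linear": [0.17, 0, 0], "roll": -0.01}, {"jaw": -1, "linear": [0.23, 0, 0], "roll": -0.01}, {"jaw": -1, "linear": [0.28, 0, 0], "roll": -0.01}, {"jaw": -1, "linear": [0.315, 0, 0], "roll": -0.01}, {"jaw": -1, "linear": [0.3315, 0, 0], "roll": -0.01}, {"jaw": -1, "linear": [0.3315, 0, 0], "roll": -0.01}, {"jaw": -1, "linear": [0.3315, 0, 0], "roll": -0.01}, {"jaw": 1, "linear": [0.3315, 0, 0], "roll": -0.01}, {"jaw": 1, "linear": [0.3315, 0, 0], "roll": -0.01}, {"jaw": 1, "linear": [0.3315, 0, 0], "roll": -0.01}, {"jaw": 1, "linear": [0.3315, 0, 0], "roll": -0.01}, {"jaw": 1, "linear": [0.3315, 0, 0], "roll": -0.01}, {"jaw": 1, "linear": [0.3315, 0, 0], "roll": -0.01}, {"jaw": 1, "linear": [0.3315, 0, 0], "roll": -0.01}, {"jaw": 1, "linear": [0.3315, 0, 0], "roll": -0.01}, {"jaw": 1, "linear": [0.3315, 0, 0], "roll": -0.01}, {"jaw": 1, "linear": [0.3315, 0, 0], "roll": -0.01}]' --force 40

```text
t: 18.9
tool_pos: [0.5067, 0.2411, 0.051]
orientation: [2.037, 0.372, -1.992]
force: [0.3, -2.2, -0.1]
opening: 0.0257
```

```bash
python3 w.py w3; python3 - <<'E'
from h import *
s=read_state();M=R.from_rotvec(s['orientation']).as_matrix();print(s['opening'],M)
print('up',goal(s['tool_pos']+[0,0,.16],np.radians(21.4+90)))
E
```

```text
18.9 [0.5067 0.2411 0.051 ] [ 2.0374  0.3721 -1.992 ] [ 0.3218 -2.1604 -0.0785] [ 0.3603  0.1527  1.782  -0.0121  1.1864  1.5628]
0.02598054976992792 [[ 0.0232  0.364  -0.9311]
 [-0.0033 -0.9313 -0.3641]
 [-0.9997  0.0115 -0.0204]]
up (array([-0.2666,  0.0031, -0.0054]), np.float64(-0.0018174328282898672))
```

apply_moves --series '[{"jaw": 1, "linear": [-0.008, 0, 0], "roll": 0}, {"jaw": 1, "linear": [-0.03, 0, -0.001], "roll": 0}, {"jaw": 1, "linear": [-0.07, 0.001, -0.002], "roll": 0}, {"jaw": 1, "linear": [-0.12, 0.002, -0.003], "roll": 0}, {"jaw": 1, "linear": [-0.18, 0.002, -0.004], "roll": 0}, {"jaw": 1, "linear": [-0.23, 0.003, -0.005], "roll": 0}, {"jaw": 1, "linear": [-0.258, 0.003, -0.005], "roll": 0}, {"jaw": 1, "linear": [-0.2666, 0.003, -0.0054], "roll": 0}, {"jaw": 1, "linear": [-0.2666, 0.003, -0.0054], "roll": 0}, {"jaw": 1, "linear": [-0.2666, 0.003, -0.0054], "roll": 0}]'

```text
t: 20.2
tool_pos: [0.5058, 0.2408, 0.2093]
orientation: [2.034, 0.372, -1.995]
force: [0.4, -0.1, -7.0]
opening: 0.0257
```

```bash
python3 w.py w4; python3 - <<'E'
from h import *
s=read_state();print(s['opening'])
g=goal([.4413,-.2158,.21],np.radians(6.08+90));print(g)
E
```

```text
20.2 [0.5058 0.2408 0.2093] [ 2.0343  0.3717 -1.9946] [ 0.3707 -0.0975 -6.9621] [ 0.3604  0.0104  1.6311 -0.0112  1.4824  1.5594]
0.025477106817004744
(array([-0.0001,  0.6696,  0.3772]), np.float64(0.5088834145923078))
```

apply_moves --series '[{"jaw": 1, "linear": [0, 0.012, 0.007], "roll": 0.01}, {"jaw": 1, "linear": [0, 0.045, 0.025], "roll": 0.03}, {"jaw": 1, "linear": [0, 0.095, 0.054], "roll": 0.07}, {"jaw": 1, "linear": [0, 0.155, 0.087], "roll": 0.12}, {"jaw": 1, "linear": [0, 0.22, 0.124], "roll": 0.17}, {"jaw": 1, "linear": [0, 0.29, 0.163], "roll": 0.22}, {"jaw": 1, "linear": [0, 0.36, 0.203], "roll": 0.27}, {"jaw": 1, "linear": [0, 0.43, 0.242], "roll": 0.33}, {"jaw": 1, "linear": [0, 0.5, 0.282], "roll": 0.38}, {"jaw": 1, "linear": [0, 0.56, 0.316], "roll": 0.43}, {"jaw": 1, "linear": [0, 0.61, 0.344], "roll": 0.47}, {"jaw": 1, "linear": [0, 0.645, 0.363], "roll": 0.5}, {"jaw": 1, "linear": [0, 0.663, 0.373], "roll": 0.509}, {"jaw": 1, "linear": [0, 0.6696, 0.3772], "roll": 0.509}, {"jaw": 1, "linear": [0, 0.6696, 0.3772], "roll": 0.509}, {"jaw": 1, "linear": [0, 0.6696, 0.3772], "roll": 0.509}]'

```text
t: 22.25
tool_pos: [0.4415, -0.215, 0.2099]
orientation: [2.186, 0.111, -2.142]
force: [0.3, 0.1, -6.3]
opening: 0.0256
```

```bash
python3 w.py w5; python3 - <<'E'
from h import *
import pickle
s=read_state();M=R.from_rotvec(s['orientation']).as_matrix();print(s['opening'],M)
for n in('side','scene'): pickle.dump(cam(n),open(n+'2.pkl','wb'))
a,b=[pickle.load(open(n+'2.pkl','rb')) for n in('side','scene')]
cv2.imwrite('pics/over.png',np.hstack([cv2.resize(a['pixels'][280:430,230:380],(400,400)),cv2.resize(b['pixels'][120:260,150:290],(400,400))]))
E
```

```text
22.25 [ 0.4415 -0.215   0.2099] [ 2.186   0.1107 -2.1417] [ 0.2902  0.1085 -6.3417] [-0.5637 -0.1859  1.8146  0.0078  1.4933  0.8994]
0.025652862411823876 [[ 0.0207  0.1071 -0.994 ]
 [-0.0039 -0.9942 -0.1072]
 [-0.9998  0.0061 -0.0202]]
```

View pics/w5.png

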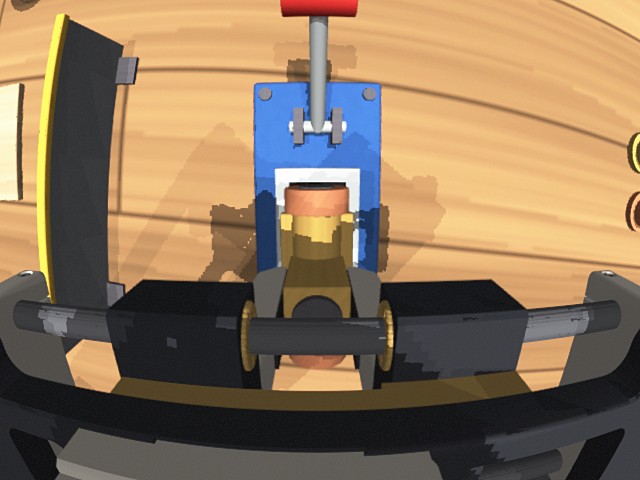

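The wrist view shows the valve held square over the nest: far collar at u 285–349 with its top edge at v≈184, foot edges at u 281 and 354, and the nest's far wall at v≈168, u 275–360. I'll compare the two in the fixture frame.

```bash
cat > fx.py <<'E'
from h import *
import pickle
s,c=pickle.load(open('wrist.pkl','rb'))
th=np.radians(6.08);F=np.array([[np.cos(th),np.sin(th)],[-np.sin(th),np.cos(th)]]);n=np.array([.4413,-.2158])
def fx(uv,z): return (wpts(c,s,uv,z)[:,:2]-n)@F.T*1000
E
python3 - <<'E'
from fx import *
px=c['pixels'];h=cv2.cvtColor(px,cv2.COLOR_BGR2HSV)
print('tcp in fixture',(s['tool_pos'][:2]-n)@F.T*1000)
w=cv2.inRange(h,(0,0,150),(180,50,255));w[:155]=0;w[275:]=0;w[:,:262]=0;w[:,372:]=0
ys,xs=np.where(w);print('white rows',ys.min(),'cols',xs.min(),xs.max())
for y in (172,178,190,200,210):
    k=np.where(w[y])[0];print(y,k.min(),k.max(),fx([(k.min()-.5,y),(k.max()+.5,y)],.042).round(1).tolist())
k=[np.where(w[:,u])[0].min()-.5 for u in (285,300,317,335,350)];print('far wall outer (exp +48)',k,fx(list(zip((285,300,317,335,350),k)),.042).round(1).tolist())
# base sides, blue
b=cv2.inRange(h,(105,130,40),(125,255,255))
for y in (110,150,190):
    k=np.where(b[y,240:400])[0]+240;print('blue',y,k.min(),k.max(),fx([(k.min()-.5,y),(k.max()+.5,y)],.03).round(1).tolist())
# collar
m=cv2.inRange(h,(3,110,50),(13,215,255));m[:175]=0;m[235:]=0;m[:,:275]=0;m[:,365:]=0
zc=s['tool_pos'][2]-.039
for y in (195,205):
    k=np.where(m[y])[0];print('collar',y,k.min(),k.max(),fx([(k.min()-.5,y),(k.max()+.5,y)],zc+.026).round(1).tolist())
k=np.where(m[:,317])[0];print('collar top rows',k.min(),k.max(),fx([(317,k.min()-.5)],zc+.042).round(1).tolist(),'exp x 46 on top generator; inner edge',fx([(317,k.max()+.5)],zc+.042))
# foot edges: gold
gm=cv2.inRange(h,(17,120,30),(30,255,255));gm[:,:270]=0;gm[:,370:]=0
for y in range(206,264,6):
    k=np.where(gm[y])[0];print('gold',y,k.min(),k.max(),fx([(k.min()-.5,y),(k.max()+.5,y)],zc+.008).round(1).tolist())
for u in (284,287,290,348,351):
    k=np.where(gm[200:262,u])[0]
    if len(k): print('foot far edge',u,k.min()+200,fx([(u,k.min()+199.5)],zc+.008))
E
```

```text
tcp in fixture [0.2659 0.7548]
white rows 168 cols 275 359
172 275 359 [[45.1, 38.3], [45.1, -38.8]]
178 275 359 [[39.6, 38.4], [39.6, -38.8]]
190 276 358 [[28.7, 37.6], [28.6, -38.1]]
200 276 358 [[19.4, 37.8], [19.4, -38.2]]
210 279 358 [[10.2, 35.2], [10.1, -38.4]]
far wall outer (exp +48) [np.float64(167.5), np.float64(167.5), np.float64(167.5), np.float64(167.5), np.float64(167.5)] [[49.1, 28.7], [49.0, 15.1], [48.9, -0.2], [49.0, -16.4], [49.1, -30.0]]
blue 110 254 379 [[103.7, 59.1], [103.7, -58.8]]
blue 150 255 379 [[65.6, 58.3], [65.6, -59.0]]
blue 190 255 378 [[27.7, 59.0], [27.6, -58.7]]
collar 195 285 348 [[41.9, 16.9], [41.8, -14.7]]
collar 205 285 347 [[36.9, 16.9], [36.8, -14.2]]
collar top rows 190 215 [[46.1, 1.0]] exp x 46 on top generator; inner edge [[34.3184  0.9758]]Traceback (most recent call last):
  File "<stdin>", line 22, in <module>
    return umr_minimum(a, axis, None, out, keepdims, initial, where)
ValueError: zero-size array to reduction operation minimum which has no identity
```

```bash
python3 - <<'E'
from fx import *
P=n+F.T@np.array([.0006,-.0006]);print(P,goal([*P,.096],np.radians(6.08+90)))
E
```

```text
[ 0.442  -0.2163] (array([0.1899, 0.0007, 0.0033]), np.float64(0.0020527532464025703))
```

apply_moves --series '[{"jaw": 1, "linear": [0.01, 0, 0], "roll": 0}, {"jaw": 1, "linear": [0.035, 0, 0.001], "roll": 0}, {"jaw": 1, "linear": [0.065, 0, 0.001], "roll": 0}, {"jaw": 1, "linear": [0.1, 0.0005, 0.002], "roll": 0}, {"jaw": 1, "linear": [0.13, 0.0005, 0.0025], "roll": 0}, {"jaw": 1, "linear": [0.155, 0.0007, 0.003], "roll": 0}, {"jaw": 1, "linear": [0.175, 0.0007, 0.0033], "roll": 0}, {"jaw": 1, "linear": [0.186, 0.0007, 0.0033], "roll": 0}, {"jaw": 1, "linear": [0.19, 0.0007, 0.0033], "roll": 0}, {"jaw": 1, "linear": [0.19, 0.0007, 0.0033], "roll": 0}, {"jaw": 1, "linear": [0.19, 0.0007, 0.0033], "roll": 0}]'

```text
t: 23.78
tool_pos: [0.4424, -0.2166, 0.0966]
orientation: [2.187, 0.11, -2.14]
force: [-1.4, 0.4, -6.2]
opening: 0.0261
```

```bash
python3 w.py w6; python3 - <<'E'
from fx import *
cc=cv2.resize(c['pixels'][150:290,240:400],None,fx=5,fy=4.2,interpolation=cv2.INTER_CUBIC)
cv2.imwrite('pics/w6c.png',cc)
print('tcp in fixture',(s['tool_pos'][:2]-n)@F.T*1000, R.from_rotvec(s['orientation']).as_matrix())
E
```

```text
23.775 [ 0.4424 -0.2166  0.0966] [ 2.1866  0.1098 -2.1402] [-1.3634  0.4046 -6.2272] [-0.5652 -0.0903  1.9403  0.008   1.2708  0.896 ]
tcp in fixture [ 1.0207 -0.872 ] [[ 0.0217  0.107  -0.994 ]
 [-0.0047 -0.9942 -0.1071]
 [-0.9998  0.007  -0.021 ]]
```

View pics/w6c.png

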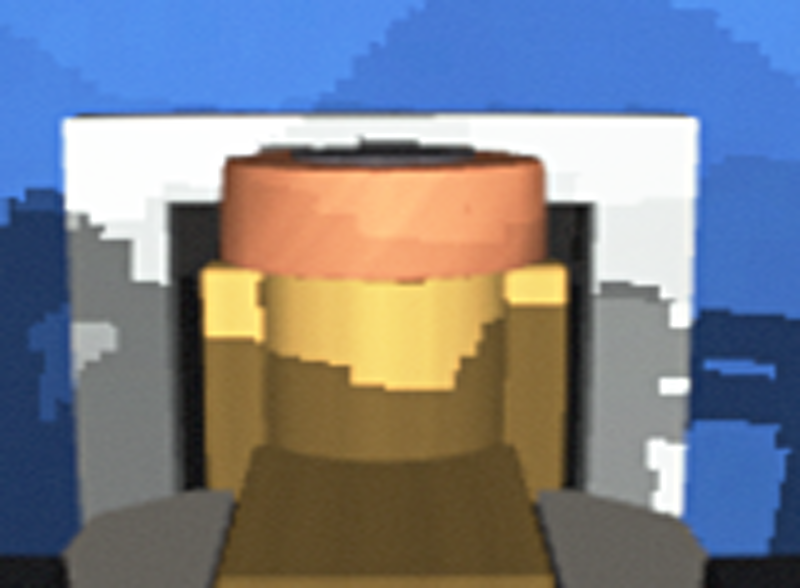

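The crop shows the recess's inner edges at x 170 and 595 with its far edge at y 203. The foot's top runs from x 203 to 568 with its far edge at y 267, and the nest's outer edges are at x 63 and 698, y 115. Both are square to the image.

```bash
python3 - <<'E'
from fx import *
p=lambda *q:[((x+.5)/5-.5+240,(y+.5)/4.2-.5+150) for x,y in q]
zu=s['tool_pos'][2]-.039
print('rim outer far L,R (exp 48,+-38)',fx(p((63,117),(698,117)),.042))
print('recess far L,R (exp 36,+-26)',fx(p((170,203),(595,203)),.042))
print('rim outer low L,R',fx(p((80,480),(688,480)),.042))
print('recess low L,R',fx(p((182,480),(585,480)),.042))
print('foot far L,R (exp 30,+-20)',fx(p((203,267),(568,267)),zu+.008))
print('foot low L,R',fx(p((208,480),(565,480)),zu+.008))
print('collar L,R at rim y=163 z axis; top gen (exp x46)',fx(p((222,180),(545,180)),zu+.026),fx(p((383,165)),zu+.042))
E
```

```text
rim outer far L,R (exp 48,+-38) [[ 48.7754  38.1208]
 [ 48.7121 -38.8136]]
recess far L,R (exp 36,+-26) [[ 36.1119  25.2342]
 [ 36.058  -26.3738]]
rim outer low L,R [[ -5.6816  37.79  ]
 [ -5.8503 -39.3218]]
recess low L,R [[ -5.6112  24.7454]
 [ -5.7215 -26.1035]]
foot far L,R (exp 30,+-20) [[ 30.5886  19.1704]
 [ 30.5396 -20.7   ]]
foot low L,R [[  1.6947  19.2487]
 [  1.6038 -21.0015]]
collar L,R at rim y=163 z axis; top gen (exp x46) [[ 43.8781  15.4556]
 [ 43.8489 -16.3318]] [[47.1474 -0.2912]]
```

The valve and recess centres agree within about 0.5 mm, and the yaw within 0.3°. Lowering the last 3.6 mm to bring the underside to 54 mm, then holding still.

apply_moves --series '[{"jaw": 1, "linear": [0.002, 0, 0], "roll": 0}, {"jaw": 1, "linear": [0.004, 0, 0], "roll": 0}, {"jaw": 1, "linear": [0.006, 0, 0], "roll": 0}, {"jaw": 1, "linear": [0.006, 0, 0], "roll": 0}, {"jaw": 1, "linear": [0.006, 0, 0], "roll": 0}, {"jaw": 1, "linear": [0.006, 0, 0], "roll": 0}, {"jaw": 1, "linear": [0.006, 0, 0], "roll": 0}]'

```text
t: 24.7
tool_pos: [0.4425, -0.2166, 0.093]
orientation: [2.187, 0.11, -2.14]
force: [-0.3, -0.2, -6.6]
opening: 0.0254
```

```bash
python3 w.py w7; python3 - <<'E'
from fx import *
print('tcp in fixture',(s['tool_pos'][:2]-n)@F.T*1000,s['opening'],s['dq'])
a=cam('side');b=cam('scene')
cv2.imwrite('pics/final.png',np.hstack([cv2.resize(a['pixels'][290:430,230:380],(400,373)),cv2.resize(b['pixels'][150:280,150:290],(400,373))]))
E
```

```text
24.7 [ 0.4425 -0.2166  0.093 ] [ 2.1866  0.1098 -2.1402] [-0.2845 -0.2442 -6.605 ] [-0.5652 -0.0859  1.9431  0.008   1.2635  0.896 ]
tcp in fixture [ 1.0853 -0.8936] 0.025423860358758207 [ 0.     -0.0004  0.0005 -0.0012  0.0003 -0.    ]
```

View pics/final.png

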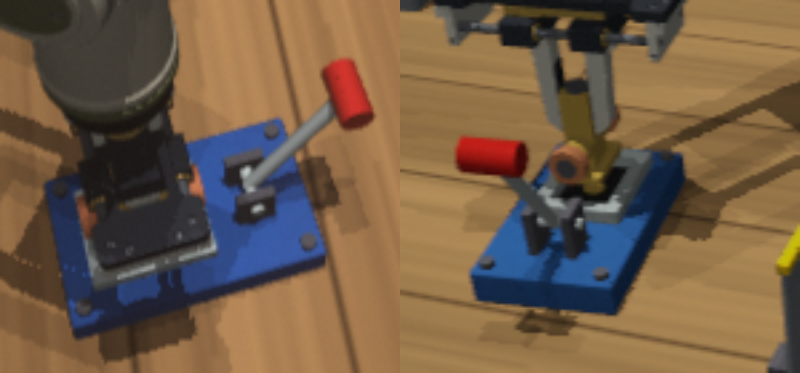

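The final view shows the valve upright over the nest, around (585,165) in the right half, with the lever home. The force is just the weight. Handing in.

```bash
python3 -c "
from h import *
print(close_job());s=read_state();print(s['t'],s['tool_pos'],s['opening'])"
```

```text
the job is handed in; nothing more can be done
None
the job is handed in; nothing more can be done
```

The job is done and handed in after about 25 s of robot time; no verdict was reported.

- **Lever:** I pulled it to its stop, where the force jumped to 25 N with almost no further motion, and the ejector pin was seen raised. My first pull, at 30 N grip, ended short at about 0.85 rad because the handle slipped about 11 mm in the fingers. Gripping at 60 N and pulling on reached the stop. I eased it back over about 5 s and pressed it against its home stop, about 46 N at the wrist. Afterwards the grip measured the same position as before the pull.
- **Valve:** I gripped it on the neck (26 mm opening, as expected) and carried it over the guard with its underside about 50 mm above the guard's top edge.
- **Last checks:** The underside is 54 mm above the table, taken from the tool height and where I gripped, so 12 mm above the rim. The last wrist picture, 3.6 mm higher, put it within about 0.5 mm and 0.3° of the recess. The arm was still, and the wrist force was steady at about 6.6 N, a little above the weight of a 0.5 kg valve. The lever was still home.
- **Disagreements:** The side and scene cameras put the nest up to 3 mm apart, so I used the wrist view for the final centring. The tool stayed tilted about 1.2° about the jaw axis after the lever work. The valve should not tip from that, and it looked upright in the last picture.

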